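Clear the bench and set the air valve

TASK

Clear the bench in front of the air console: lay both hand tools (spanner and screwdriver) flat in the blue crate and the white moulded housing flat in the green crate. Only when all three are in, open the red valve on the console until the black tip of its handle points at the orange set marker, and leave it there; leave the marker as it is. Do not disturb the bottle or the jar.

Things in the scene. Friction and masses are not known exactly. Their poses are not given: they have to be found in the camera images.
- spanner: bare steel combination spanner lying flat, 170 mm long, 8 mm thick; shank 17 mm wide, open jaw (38 mm wide) at its +x end, ring (32 mm) at its -x end; x along its length, y across, z up, origin at the centre of its underside; a hand tool
- screwdriver: screwdriver lying flat, 180 mm long; yellow handle 26 mm thick fills its -x half (origin to -90 mm), steel blade 6 mm thick its +x half, both on an axis 13 mm above the underside; best gripped 36 mm to -x of the origin; x along its length, y across, z up, origin at the centre of its underside; a hand tool
- housing: white moulded housing with three round black sockets on top, 140 mm long (gripping body 124 mm), 44 mm wide, 40 mm high; x along its length, y across, z up, origin at the centre of its underside
- blue_crate: open blue plastic crate fixed to the bench, 230 x 200 mm (its x and y) and 70 mm high, walls and floor 5 mm; origin at the centre of its underside. It may stand on the left or on the right
- green_crate: open green plastic crate, same size and build as the blue one, on the other side
- console: grey air console fixed to the bench, 184 mm deep (x), 200 mm wide (y); origin at the centre of its underside; low edge (x = -82 mm, 40 mm high) towards the robot, back 155 mm high at x = +82 to +102 mm. Its 200 x 200 mm top face with a white dial slopes 35 degrees, rising away from the robot; dial centre 98 mm above the origin
- hoop_mid (a point): middle of the yellow guard hoop's 12 mm front bar, which runs 184 mm along the console's y above the dial, 275 mm over the bench; from its ends arms run 80 mm back (+x), then posts go down to the console's back. It blocks a gripper coming straight down on the handle, not one tilted square to the sloping face
- valve (a joint): angle of the red valve handle (rad): 0 = shut, pointing down the slope towards the robot; grows clockwise (looking at the dial from the robot's side) to 1.57, pointing to the robot's left across the slope; stop at 1.65. It stays where it is left and turns stiffly (0.1 N m)
- set_marker (a joint): angle of the orange set marker on the dial (rad), same zero and sense as joint valve; a flat 16 x 28 mm arrow on the dial, 63 to 91 mm from its centre. It is not to be moved
- valve_grip (a point): point on the handle's turning axis at gripping height, 30 mm out from the sloping face. The point's z axis points out of the face along the turning axis, -x along the handle towards its black pointed end, y across it. The handle is a bar 16 mm thick (y), reaching 57 mm from the axis on the pointed side and 40 mm on the other, standing from 14 to 44 mm off the face
- pointer_tip (a point): black pointed end of the valve handle, 57 mm from the axis, same axes as valve_grip
- marker_tip (a point): inner point of the set marker, 65 mm from the axis, 3 mm off the face; -x points outwards from the dial centre through the marker, z out of the face
- cleaner_bottle: bystander: upright blue plastic bottle, 60 mm across, 170 mm high, origin at its underside centre
- screw_jar: bystander: upright clear jar with black lid, 60 mm across, 80 mm high, origin at its underside centre

How it is judged:
By the outcome, as a careful person would: the job done as asked, in the order asked, and still so for the second after the job is handed in, with the robot touching nothing.
It also fails if it takes over 70 s, if anything falls off the work surface, if the arm or the gripper's body presses on something with over 40 N, if the wrist force passes 120 N, or if a joint passes its speed limit or range.

ROBOT

A 6-joint arm with a two-finger parallel gripper is mounted at the origin on the work surface. World frame = base frame: x ahead of the robot, y to its left, z up, the work surface at z = 0. Lengths are in m, angles in rad, forces in N, time in s.
With the tool pointing down it reaches from about 0.3 to 0.775 m from the base axis. Payload 14.6 kg.
Tool frame: the origin (TCP) lies between the finger pads; the fingertips stand 19 mm ahead of it and the grasp point (between the pads) is the TCP; z points along the fingers, y is the line along which they close (so a half turn about z gives the same grasp; the last joint's range is limited). The gripper opens to 85 mm and grips with 20 to 120 N. Pads are 22 mm wide; open, the fingers measure 114 mm over their backs; the gripper's body (76 mm by 85 mm) begins 54 mm behind the grasp point. The pads swing forward as they close: fully open they stand 13 mm farther back than shut.
Start: joints at [1.271, 0.3, 1.521, -0, 1.321, -0.067], TCP at [0.127, 0.535, 0.25] pointing down, gripper open.
Joint ranges: [-3.03, 3.03], [-0.79, 2.21], [0.23, 2.52], [-1.04, 4.18], [0, 3.07], [-2.55, 2.55]. Speed limits (rad/s): [2.22, 2.22, 2.57, 3.14, 3.14, 3.14].

INTERFACE

Orientations are given as a rotation vector (axis times angle).
In Python, from cell import arm gives the robot as it stands.
- The arm moves only by the tool move_arm, never from a script. Its argument "increments" is a list of rows, each an object with "grip": the finger opening in mm, from 0 to 85.4; "dp": the shift along the tool's x, y, z in mm, a list of three; "spin": the turn about the tool's z in degrees. In form: [{"grip": grip, "dp": [dx, dy, dz], "spin": spin}, ...]. A call has 1 to 20 rows; each row shifts and turns the commanded pose from where the row before left it, along the tool's axes as they then stand; what a row does not reach is not made up. A row lasts 1/10 s, in which the tool goes at most 50 mm and 8.59 degrees, less where a joint would pass 70% of its speed; a pose out of reach is approached as far as the arm can. A call is refused whole if a number of a shift passes 50 or a number of a turn 8.59, either way. A call with a gripper value outside its range is refused whole. The fingers move at their own pace and stop on an object; "grip_force" is the grip in N (left out, the last holds). Time passes only in rows, so rows that do not move let the fingers close. It gives the time, the measured TCP pose, the force, the opening and the grip force at its end, in the units of the state.
- arm.sense(): the state, without advancing time (a new reading comes with each control period).
- arm.capture(name): name is "scene" or "top" or "wrist"; returns (picture, depth): 480x640x3 uint8, blue, green, red; 480x640 float32, m along the optical axis (not along the pixel's ray), 0 where there is no reading.
- arm.get_calibration(name): a dict with "fx", "fy", "cx", "cy" (pixels), "rvec" (rotation vector, rad) and "tvec" (3), from world to camera coordinates, as OpenCV has them; the wrist camera has in their place "tool_from_camera" (4x4, takes a point from camera to tool coordinates, whose origin is the TCP and whose axes are the flange's). Camera axes: x right, y down, z forward; pixel columns grow to the right and rows downward; lengths in m; the calibration is good to about 2 mm. A picture is of the moment at which its call begins: read the wrist's pose just before it. get_calibration takes no time and is no camera call.
- arm.finish_job(): hands the job in; it is judged then, once.
The state is a dict: "clock": time; "qpos": joint angles; "dq": joint speeds; "joint_efforts": joint torques, N m; "eef_pos": TCP position; "tcp_rot": TCP orientation; "force": force on the tool from outside, world axes, zero at the start; "moment": the same for the moment, N m; "opening": finger opening in m; "grasp_force": force on a finger pad.
Only numpy, scipy, OpenCV 4.12 (cv2) and the standard library are available. Lean on these libraries where they do the work, as an engineer would, in place of code of your own. Each camera call takes 0.05 s, during which the arm holds its last target. There are 200 camera calls.

## Working session

There is one attempt and no reset: what is moved stays moved. The work goes in short steps, Python scripts to look and compute and a tool call to move; the robot and the scene stay as the last step left them, time stands still between calls to the robot, and variables do not carry over. Pictures are saved under pics/ and viewed, at most 13 in all, crops included, and the job is handed in when it is done.

Besides the shell and the picture viewer there is one more tool, called after "Request:" as a command line: name --argument value ..., lists and objects as JSON in quotes. move_arm: Moves the arm, as the interface text tells. Its arguments: {"type":"object","properties":{"increments":{"type":"array","items":{"type":"object","properties":{"grip":{"type":"number"},"dp":{"type":"array","items":{"type":"number"}},"spin":{"type":"number"}}}},"grip_force":{"type":"number"}},"required":["increments"]}

```bash
mkdir -p pics; ls; cat > h.py <<'E'
import numpy as np, cv2
from scipy.spatial.transform import Rotation as R
from cell import arm
def cam(n):
    s=arm.sense(); im,d=arm.capture(n); c=arm.get_calibration(n)
    if n=='wrist':
        T=np.eye(4);T[:3,:3]=R.from_rotvec(s['tcp_rot']).as_matrix();T[:3,3]=s['eef_pos']
        W=T@np.array(c['tool_from_camera'])
    else:
        T=np.eye(4);T[:3,:3]=R.from_rotvec(np.ravel(c['rvec'])).as_matrix();T[:3,3]=np.ravel(c['tvec']);W=np.linalg.inv(T)
    return im,d,c,W
def cloud(d,c,W):
    v,u=np.mgrid[:480,:640]
    P=np.stack([(u-c['cx'])/c['fx']*d,(v-c['cy'])/c['fy']*d,d],-1)
    return P@W[:3,:3].T+W[:3,3]
def ray(u,v,c,W,z):
    r=W[:3,:3]@np.array([(u-c['cx'])/c['fx'],(v-c['cy'])/c['fy'],1]);o=W[:3,3]
    return o+r*(z-o[2])/r[2]
E
python3 - <<'E'
from h import *
s=arm.sense();print({k:np.round(v,3) for k,v in s.items()})
for n in('top','scene'):
    im,d,c,W=cam(n);cv2.imwrite(f'pics/{n}.png',im);np.savez(n+'.npz',im=im,d=d,W=W,c=[c[k] for k in('fx','fy','cx','cy')])
    print(n,W.round(3).tolist(),c['fx'],(d>0).mean())
print(arm.get_calibration('wrist'))
E
```

```text
pics
{'clock': np.float64(0.0), 'qpos': array([ 1.271,  0.3  ,  1.522, -0.   ,  1.321, -0.067]), 'dq': array([ 0.001,  0.001,  0.001, -0.001,  0.   , -0.   ]), 'joint_efforts': array([-0.0000e+00, -5.4351e+01, -3.6179e+01, -0.0000e+00,  4.0000e-03,
       -0.0000e+00]), 'eef_pos': array([0.127, 0.535, 0.25 ]), 'tcp_rot': array([-3.65e-01, -3.12e+00,  2.00e-03]), 'force': array([-0.085,  0.387, -0.041]), 'moment': array([ 0.022, -0.002, -0.066]), 'grasp_force': np.float64(0.0), 'opening': np.float64(0.085)}
top [[-0.016, -0.987, 0.159, 0.402], [-1.0, 0.018, 0.01, 0.0], [-0.013, -0.159, -0.987, 1.186], [0.0, 0.0, 0.0, 1.0]] 499.0989567939988 0.996025390625
scene [[-0.464, 0.664, -0.587, 1.2], [0.886, 0.345, -0.309, 0.347], [-0.002, -0.663, -0.748, 1.023], [0.0, 0.0, 0.0, 1.0]] 475.50987457022745 0.9960611979166667
{'fx': 370.7038113105664, 'fy': 370.7038113105664, 'cx': 324.037489912496, 'cy': 239.93881689905209, 'tool_from_camera': array([[-7.12058733e-04, -9.47173127e-01, -3.20721936e-01,
         8.37430595e-02],
       [ 9.99999630e-01, -5.19770575e-04, -6.85159709e-04,
         3.46480479e-04],
       [ 4.82263039e-04, -3.20722305e-01,  9.47173147e-01,
        -1.23351164e-01],
       [ 0.00000000e+00,  0.00000000e+00,  0.00000000e+00,
         1.00000000e+00]])}
```

View pics/top.png

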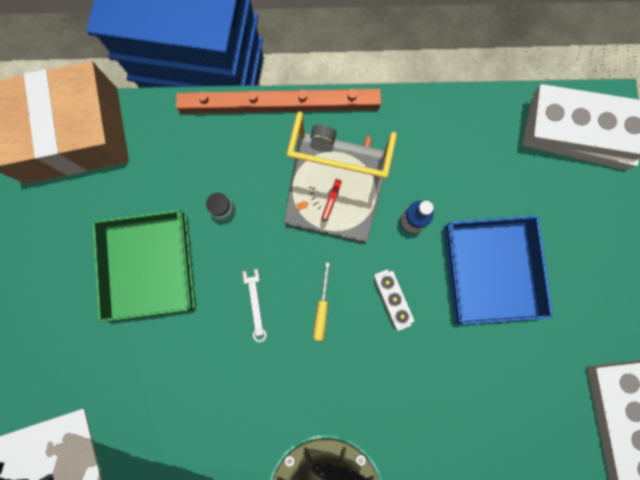

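View pics/scene.png

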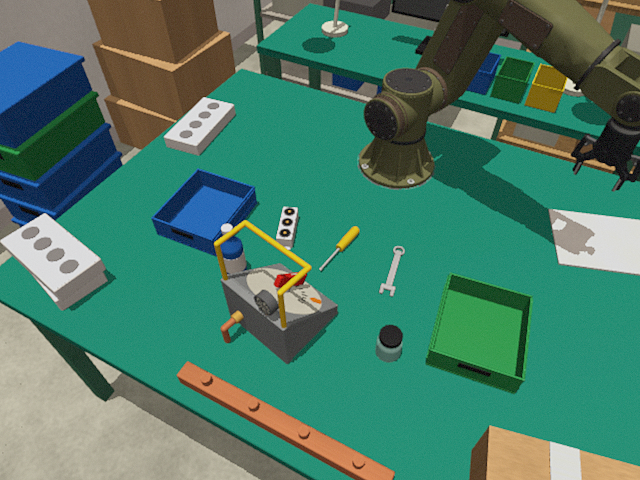

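The top view shows the green crate on the left at (145,265) and the blue crate on the right at (498,270). The spanner is at (255,305), the screwdriver at (322,303) and the housing at (394,299). The handle points down to (328,215) and the marker is at (302,205). The scene view agrees.

```bash
cat > m.py <<'E'
from h import *
z=np.load('top.npz');im,d,W=z['im'],z['d'],z['W'];c=dict(zip(('fx','fy','cx','cy'),z['c']))
P=cloud(d,c,W);hsv=cv2.cvtColor(im,cv2.COLOR_BGR2HSV);H,S,V=[hsv[...,i].astype(int) for i in range(3)]
def roi(x0,x1,y0,y1):
    m=np.zeros((480,640),bool);m[y0:y1,x0:x1]=1;return m
def obj(name,m,zp):
    n,l,st,_=cv2.connectedComponentsWithStats(m.astype(np.uint8));k=1+np.argmax(st[1:,4]);m=l==k
    v,u=np.nonzero(m);Q=np.array([ray(a,b,c,W,zp)[:2] for a,b in zip(u,v)])
    r=cv2.minAreaRect((Q*1000).astype(np.float32));mu=Q.mean(0);w,E=np.linalg.eigh(np.cov(Q.T));e=E[:,1]
    if e[0]<0:e=-e
    t=(Q-mu)@e;print(name,len(u),'rect',np.round(r,1) if 0 else r,'mean',mu.round(4),'ax deg',np.degrees(np.arctan2(e[1],e[0])).round(1),'ends',(mu+e*t.min()).round(4),(mu+e*t.max()).round(4), 'z',np.median(P[m][:,2]).round(4))
    return m
obj('spanner',roi(235,275,260,350)&(S<90)&(V>100),.008)
obj('sd handle',roi(305,340,290,345)&(H<35)&(H>15)&(S>120),.013)
obj('sd blade',roi(315,335,255,305)&(S<110),.013)
obj('housing',roi(365,420,262,335)&(S<90)&(V>120),.04)
obj('marker',roi(290,312,195,215)&(H<18)&(S>120),.08)
for n,m in(('green',roi(80,205,200,330)&(P[...,2]>.06)&(P[...,2]<.085)),('blue',roi(435,560,205,335)&(P[...,2]>.06)&(P[...,2]<.085))):
    obj(n,m,.07)
for n,m in(('jar',roi(200,240,185,225)&(P[...,2]>.07)),('bottle',roi(395,440,190,240)&(P[...,2]>.03))): 
    q=P[m];print(n,q.min(0).round(3),q.max(0).round(3))
h=roi(300,350,175,222)&((H<8)|(H>172))&(S>120);q=P[h];print('handle',h.sum(),q.min(0).round(3),q.max(0).round(3))
y=roi(280,400,105,180)&(H>18)&(H<35)&(S>120);q=P[y&(P[...,2]>.255)&(P[...,2]<.3)];print('bar',len(q),q.mean(0),q.min(0).round(3),q.max(0).round(3))
# face plane
f=roi(290,375,155,235)&(S<70)&(V>130)&(P[...,2]>.04)&(P[...,2]<.17);q=P[f]
for _ in range(4):
    mu=q.mean(0);n=np.linalg.svd(q-mu,full_matrices=0)[2][2];n*=np.sign(n[2]);r=(q-mu)@n;q=q[abs(r)<max(.004,0)] if 1 else q
v,u=np.nonzero(f);print('face n',n.round(3),mu.round(3),len(q),'tilt',np.degrees(np.arccos(n[2])))
E
python3 m.py
python3 -c "
import cv2;im=cv2.imread('pics/top.png')[110:250,270:400];cv2.imwrite('pics/cr.png',cv2.resize(im,None,fx=4,fy=4,interpolation=2))"
```

```text
spanner 789 rect ((421.1813049316406, 161.105712890625), (172.13748168945312, 41.226463317871094), 7.0259881019592285) mean [0.4234 0.1595] ax deg 8.7 ends [0.3363 0.1462] [0.5062 0.1721] z 0.0057
sd handle 383 rect ((383.6602478027344, 6.94383430480957), (23.75656509399414, 88.89773559570312), 82.68840789794922) mean [0.3832 0.0069] ax deg -7.9 ends [0.3397 0.013 ] [0.4276 0.0007] z 0.0227
sd blade 203 rect ((470.1279296875, -1.448073387145996), (25.803665161132812, 98.8794174194336), 87.28173828125) mean [ 0.47   -0.0055] ax deg -8.2 ends [0.4196 0.0017] [ 0.5194 -0.0126] z 0.0113
housing 1022 rect ((430.2912292480469, -162.2764892578125), (140.5911407470703, 48.947784423828125), 21.576372146606445) mean [ 0.4298 -0.1619] ax deg 21.3 ends [ 0.3646 -0.1873] [ 0.4955 -0.1362] z 0.0385
marker 59 rect ((642.9625854492188, 42.90550231933594), (13.183395385742188, 23.657726287841797), 17.771883010864258) mean [0.6428 0.0436] ax deg -71.6 ends [0.6393 0.0541] [0.6468 0.0317] z 0.0739
green 1300 rect ((515.3961181640625, 409.90447998046875), (231.89901733398438, 205.97857666015625), 6.774569511413574) mean [0.5185 0.4086] ax deg -85.5 ends [0.5101 0.5165] [0.5268 0.3033] z 0.0682
blue 1260 rect ((492.8371887207031, -394.4606628417969), (229.41754150390625, 205.43002319335938), 3.230194330215454) mean [ 0.492  -0.3942] ax deg -78.9 ends [ 0.4697 -0.2803] [ 0.5143 -0.5081] z 0.0674
jar [0.402 0.    0.07 ] [0.678 0.262 1.186]
bottle [ 0.402 -0.247  0.03 ] [0.644 0.    1.186]
handle 197 [ 0.402 -0.042  0.104] [0.683 0.    1.186]
bar 1018 [ 0.69843539 -0.03625442  0.27900987] [ 0.652 -0.143  0.258] [0.784 0.063 0.285]
face n [-0.559  0.137  0.818] [ 0.661 -0.03   0.094] 4873 tilt 35.11710724060151
```

View pics/cr.png

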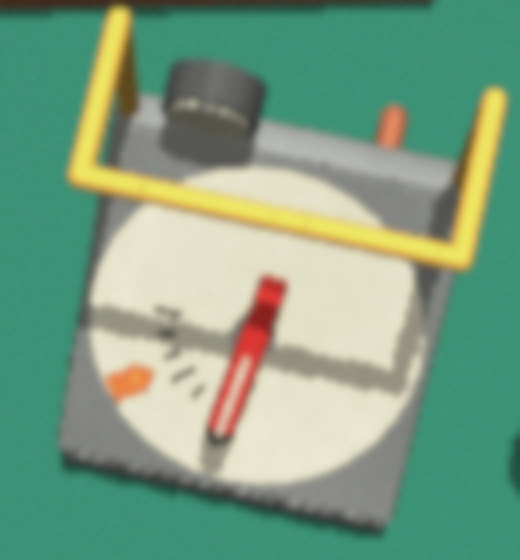

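The crop shows the handle from (272,285) to its tip at (218,440), the marker at (130,382) and the hoop bar from (75,178) to (465,262). Next I work out the first move, over the spanner.

```bash
cat >> h.py <<'E'
def go(x,y,z,yaw):
    """vertical tool, y axis at yaw deg: print spin, then dp total (mm) in the axes after the spin"""
    s=arm.sense();M=R.from_rotvec(s['tcp_rot']).as_matrix();a=np.degrees(np.arctan2(M[1,1],M[0,1]))
    sp=-((yaw-a+90)%180-90);t=np.radians(a-sp);yv=np.array([np.cos(t),np.sin(t),0]);zv=np.array([0,0,-1.]);B=np.c_[np.cross(yv,zv),yv,zv]
    d=B.T@(np.array([x,y,z])-s['eef_pos'])*1000
    print('clk %.2f'%s['clock'],'pos',np.round(s['eef_pos'],4),'tilt',M[:,2].round(3),'yaw %.1f spin %.1f'%(a,sp),'dp',d.round(1),'q6 %.2f'%s['qpos'][5],'op %.4f F %s'%(s['opening'],np.round(s['force'],1)),'gf %.0f'%s['grasp_force'])
E
python3 - <<'E'
from h import *
go(.421,.160,.10,98)
exec(open('m.py').read().split("obj('spanner'")[0].replace('from h import *',''))
for n,b,lo,hi in(('jar',(200,240,185,225),.07,.1),('bottle',(395,440,190,240),.03,.2)):
    m=roi(*b)&(P[...,2]>lo)&(P[...,2]<hi);q=P[m];print(n,q.min(0).round(3),q.max(0).round(3))
E
```

```text
clk 0.10 pos [0.1268 0.535  0.2498] tilt [-0.    -0.001 -1.   ] yaw 76.7 spin -21.3 dp [-239.1 -412.3  149.8] q6 -0.07 op 0.0850 F [-0.  -0.2 -0.4] gf 0
jar [0.625 0.211 0.07 ] [0.678 0.262 0.085]
bottle [ 0.585 -0.247  0.03 ] [ 0.644 -0.186  0.173]
```

Request:
move_arm --increments '[{"grip":60,"dp":[0,0,0],"spin":-7.1},{"grip":60,"dp":[0,0,0],"spin":-7.1},{"grip":60,"dp":[0,0,0],"spin":-7.1},{"grip":60,"dp":[-20,-34.4,0],"spin":0},{"grip":60,"dp":[-20,-34.4,0],"spin":0},{"grip":60,"dp":[-20,-34.4,0],"spin":0},{"grip":60,"dp":[-20,-34.4,0],"spin":0},{"grip":60,"dp":[-20,-34.4,0],"spin":0},{"grip":60,"dp":[-20,-34.4,0],"spin":0},{"grip":60,"dp":[-20,-34.4,0],"spin":0},{"grip":60,"dp":[-20,-34.4,0],"spin":0},{"grip":60,"dp":[-20,-34.4,0],"spin":0},{"grip":60,"dp":[-20,-34.4,0],"spin":0},{"grip":60,"dp":[-20,-34.4,0],"spin":0},{"grip":60,"dp":[-20,-34.4,0],"spin":0},{"grip":60,"dp":[0,0,0],"spin":0},{"grip":60,"dp":[0,0,0],"spin":0}]'

```text
clock: 1.8
eef_pos: [0.4218, 0.1591, 0.2499]
tcp_rot: [0.215, -3.133, 0.0]
force: [0.2, -0.7, 0.2]
opening: 0.0598
grasp_force: 0.0
```

```bash
python3 - <<'E'
from h import *
im,d,c,W=cam('wrist');cv2.imwrite('pics/w1.png',im);np.savez('w1.npz',im=im,d=d,W=W)
hsv=cv2.cvtColor(im,cv2.COLOR_BGR2HSV)
m=((hsv[...,1]<70)&(hsv[...,2]>120)).astype(np.uint8)
n,l,st,ce=cv2.connectedComponentsWithStats(m)
for k in range(1,n):
    if st[k,4]>300:
        v,u=np.nonzero(l==k);Q=np.array([ray(a,b,c,W,.008)[:2] for a,b in zip(u,v)])
        r=cv2.minAreaRect((Q*1000).astype(np.float32));print(st[k],np.round(r[0],1),np.round(r[1],1),r[2])
        mu=Q.mean(0);E=np.linalg.eigh(np.cov(Q.T))[1][:,1];E*=np.sign(E[0]);t=(Q-mu)@E
        if 150<max(r[1])<190:
            pts=[]
            for t0 in np.arange(-.04,.041,.02):
                s=abs(t-t0)<.005;pts.append(Q[s].mean(0));print('shank',Q[s].mean(0).round(4))
            p=np.array(pts);print('yaw',np.degrees(np.arctan2(*(p[-1]-p[0])[::-1])),'ends',mu+E*t.min(),mu+E*t.max())
go(.421,.160,.021,98)
E
```

```text
[ 306  111   37  167 3077] [419.7 158.3] [169.   38.1] 8.704458236694336
shank [0.3831 0.1529]
shank [0.4031 0.1561]
shank [0.4228 0.159 ]
shank [0.4423 0.1617]
shank [0.4624 0.1651]
yaw 8.735157614618025 ends [0.33601102 0.14607801] [0.50313083 0.17133833]
[  0 184  47  51 873] [ 476.9 -141.9] [45.6 54. ] 82.19479370117188
[146 191  19  80 567] [476.6  -9.2] [ 7.9 89.2] 81.68177795410156
[    0   312   184   168 12203] [ 691.9 -140.5] [139.3 328.5] 42.40348434448242
[ 137  434   55   46 1654] [784.5  -4.3] [76.7 74.1] 7.840137481689453
clk 1.85 pos [0.4215 0.1597 0.25  ] tilt [-0.001 -0.    -1.   ] yaw 97.9 spin -0.1 dp [  0.4   0.4 229. ] q6 -1.43 op 0.0599 F [ 0.2  0.6 -0.8] gf 0
```

View pics/w1.png

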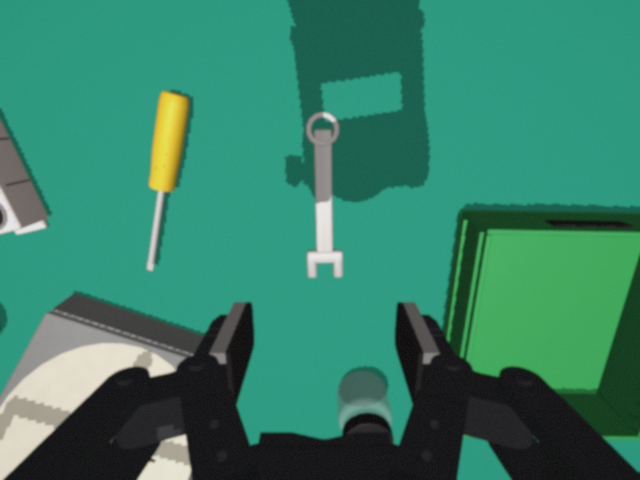

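The wrist view shows the spanner centred at (323,195) between the open fingers, with clear space around it. I descend and grip.

Request:
move_arm --increments '[{"grip":45,"dp":[1.8,-1,40],"spin":-0.8},{"grip":45,"dp":[0,0,40],"spin":0},{"grip":45,"dp":[0,0,40],"spin":0},{"grip":45,"dp":[0,0,40],"spin":0},{"grip":45,"dp":[0,0,35],"spin":0},{"grip":45,"dp":[0,0,20],"spin":0},{"grip":45,"dp":[0,0,13],"spin":0},{"grip":45,"dp":[0,0,0],"spin":0},{"grip":5,"dp":[0,0,0],"spin":0},{"grip":5,"dp":[0,0,0],"spin":0},{"grip":5,"dp":[0,0,0],"spin":0},{"grip":5,"dp":[0,0,0],"spin":0},{"grip":5,"dp":[0,0,0],"spin":0},{"grip":5,"dp":[0,0,-20],"spin":0},{"grip":5,"dp":[0,0,-30],"spin":0},{"grip":5,"dp":[0,0,0],"spin":0}]' --grip_force 50

```text
clock: 3.45
eef_pos: [0.4217, 0.1589, 0.0759]
tcp_rot: [-0.24, 3.126, 0.002]
force: [1.0, -0.3, -0.9]
opening: 0.0141
grasp_force: 48.9
```

```bash
python3 - <<'E'
from h import *
go(.49,-.437,.20,92)
E
```

```text
clk 3.45 pos [0.4217 0.1589 0.0759] tilt [ 0.006  0.002 -1.   ] yaw 98.8 spin 6.8 dp [ -47.4 -597.9 -124.1] q6 -1.44 op 0.0141 F [ 1.  -0.3 -0.9] gf 49
```

Request:
move_arm --increments '[{"grip":5,"dp":[0,0,-31],"spin":3.4},{"grip":5,"dp":[0,0,-31],"spin":3.4},{"grip":5,"dp":[0,0,-31],"spin":0},{"grip":5,"dp":[0,0,-31],"spin":0},{"grip":5,"dp":[-3.2,-40,0],"spin":0},{"grip":5,"dp":[-3.2,-40,0],"spin":0},{"grip":5,"dp":[-3.2,-40,0],"spin":0},{"grip":5,"dp":[-3.2,-40,0],"spin":0},{"grip":5,"dp":[-3.2,-40,0],"spin":0},{"grip":5,"dp":[-3.2,-40,0],"spin":0},{"grip":5,"dp":[-3.2,-40,0],"spin":0},{"grip":5,"dp":[-3.2,-40,0],"spin":0},{"grip":5,"dp":[-3.2,-40,0],"spin":0},{"grip":5,"dp":[-3.2,-40,0],"spin":0},{"grip":5,"dp":[-3.2,-40,0],"spin":0},{"grip":5,"dp":[-3.2,-40,0],"spin":0},{"grip":5,"dp":[-3.2,-40,0],"spin":0},{"grip":5,"dp":[-3.2,-40,0],"spin":0},{"grip":5,"dp":[-3.2,-38,0],"spin":0},{"grip":5,"dp":[0,0,0],"spin":0}]'

```text
clock: 5.45
eef_pos: [0.4878, -0.4412, 0.1951]
tcp_rot: [0.049, -3.141, 0.0]
force: [0.2, 1.2, -2.3]
opening: 0.0142
grasp_force: 49.2
```

```bash
python3 - <<'E'
from h import *
go(.49,-.437,.029,92)
im,d,c,W=cam('wrist');P=cloud(d,c,W)
hsv=cv2.cvtColor(im,cv2.COLOR_BGR2HSV)
b=(hsv[...,0]>100)&(hsv[...,0]<130)&(hsv[...,1]>120)
m=b&(P[...,2]>.062)&(P[...,2]<.08);n,l,st,_=cv2.connectedComponentsWithStats(cv2.dilate(m.astype(np.uint8),np.ones((5,5))))
q=P[m][:,:2];print(len(q),q.min(0),q.max(0))
print(cv2.minAreaRect((q*1000).astype(np.float32)))
f=b&(P[...,2]<.012)&(P[...,2]>-.005);q=P[f];print('floor',np.percentile(q,[1,99],axis=0).round(3))
cv2.imwrite('pics/w2.png',im)
E
```

```text
clk 5.45 pos [ 0.4878 -0.4412  0.1951] tilt [-0. -0. -1.] yaw 91.8 spin -0.2 dp [ -2.4   4.1 166.1] q6 -2.39 op 0.0142 F [ 0.2  1.2 -2.3] gf 49
9381 [ 0.37229898 -0.50682938] [ 0.60173145 -0.29324474]
((492.0782165527344, -399.6522216796875), (230.59893798828125, 203.14654541015625), 3.251953125)
floor [[ 0.381 -0.495  0.003]
 [ 0.598 -0.299  0.01 ]]
```

View pics/w2.png

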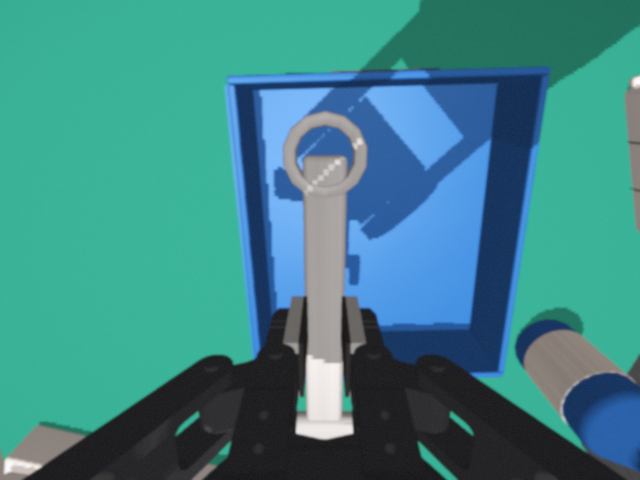

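The wrist view shows the spanner held level, ring at (325,155), over the left half of the blue crate. The bottle is clear at bottom right. I lower, release and retreat.

Request:
move_arm --increments '[{"grip":5,"dp":[-5,0,40],"spin":0},{"grip":5,"dp":[0,0,40],"spin":0},{"grip":5,"dp":[0,0,40],"spin":0},{"grip":5,"dp":[0,0,25],"spin":0},{"grip":5,"dp":[0,0,13],"spin":0},{"grip":5,"dp":[0,0,6],"spin":0},{"grip":5,"dp":[0,0,0],"spin":0},{"grip":5,"dp":[0,0,0],"spin":0}]'

```text
clock: 6.3
eef_pos: [0.4941, -0.4379, 0.0339]
tcp_rot: [-0.054, 3.14, -0.003]
force: [0.1, 0.1, -0.9]
opening: 0.0142
grasp_force: 49.2
```

```bash
python3 - <<'E'
from h import *
go(.4935,-.441,.028,92)
E
```

```text
clk 6.30 pos [ 0.4941 -0.4379  0.0339] tilt [ 0.002 -0.002 -1.   ] yaw 92.0 spin -0.0 dp [ 0.7 -3.1  5.9] q6 -2.39 op 0.0142 F [ 0.1  0.1 -0.9] gf 49
```

Request:
move_arm --increments '[{"grip":5,"dp":[0,0,5],"spin":0},{"grip":5,"dp":[0,0,0],"spin":0},{"grip":32,"dp":[0,0,0],"spin":0},{"grip":32,"dp":[0,0,0],"spin":0},{"grip":32,"dp":[0,0,0],"spin":0},{"grip":32,"dp":[0,0,-20],"spin":0},{"grip":32,"dp":[0,0,-35],"spin":0},{"grip":32,"dp":[0,0,-40],"spin":0},{"grip":60,"dp":[0,0,-40],"spin":5},{"grip":60,"dp":[0,0,-35],"spin":5},{"grip":60,"dp":[0,0,0],"spin":0}]'

```text
clock: 7.4
eef_pos: [0.4946, -0.4386, 0.2032]
tcp_rot: [0.224, 3.127, -0.009]
force: [0.2, 0.3, 0.2]
opening: 0.0601
grasp_force: 0.0
```

```bash
python3 - <<'E'
from h import *
go(.394,.0055,.2,82)
E
```

```text
clk 7.40 pos [ 0.4946 -0.4386  0.2032] tilt [ 0.006 -0.006 -1.   ] yaw 81.8 spin -0.2 dp [161.5 425.7   3.2] q6 -2.21 op 0.0601 F [0.2 0.3 0.2] gf 0
```

Twelve rows carry the arm to the screwdriver, then I measure it from the wrist.

Request:
move_arm --increments '[{"grip":60,"dp":[13.5,35.5,0],"spin":0},{"grip":60,"dp":[13.5,35.5,0],"spin":0},{"grip":60,"dp":[13.5,35.5,0],"spin":0},{"grip":60,"dp":[13.5,35.5,0],"spin":0},{"grip":60,"dp":[13.5,35.5,0],"spin":0},{"grip":60,"dp":[13.5,35.5,0],"spin":0},{"grip":60,"dp":[13.5,35.5,0],"spin":0},{"grip":60,"dp":[13.5,35.5,0],"spin":0},{"grip":60,"dp":[13.5,35.5,0],"spin":0},{"grip":60,"dp":[13.5,35.5,0],"spin":0},{"grip":60,"dp":[13.5,35.5,0],"spin":0},{"grip":60,"dp":[13.5,35.5,0],"spin":0},{"grip":60,"dp":[0,0,0],"spin":0},{"grip":60,"dp":[0,0,0],"spin":0}]'

```text
clock: 8.8
eef_pos: [0.3926, 0.0073, 0.1972]
tcp_rot: [0.217, 3.134, -0.0]
force: [-0.3, -0.3, -0.3]
opening: 0.06
grasp_force: 0.0
```

```bash
python3 - <<'E'
from h import *
im,d,c,W=cam('wrist')
hsv=cv2.cvtColor(im,cv2.COLOR_BGR2HSV)
m=((hsv[...,0]>15)&(hsv[...,0]<35)&(hsv[...,1]>110)).astype(np.uint8)
n,l,st,ce=cv2.connectedComponentsWithStats(m);k=1+np.argmax(st[1:,4]);print(st[k])
v,u=np.nonzero(l==k);Q=np.array([ray(a,b,c,W,.013)[:2] for a,b in zip(u,v)])
print(cv2.minAreaRect((Q*1000).astype(np.float32)))
go(.394,.0055,.022,82)
# check blue crate in top view
im,d,c,W=cam('top');hsv=cv2.cvtColor(im,cv2.COLOR_BGR2HSV);m=np.zeros((480,640),np.uint8);m[225:318,455:542]=((hsv[...,1]<110)&(hsv[...,2]>110))[225:318,455:542]
v,u=np.nonzero(m);P=cloud(d,c,W);Q=np.array([ray(a,b,c,W,.012)[:2] for a,b in zip(u,v)]);print('spanner',len(u),cv2.minAreaRect((Q*1000).astype(np.float32)))
E
```

```text
[ 305  154   31  108 3039]
((385.7701721191406, 5.312171936035156), (24.98332977294922, 93.63338470458984), 82.5724105834961)
clk 8.85 pos [0.3928 0.0067 0.1972] tilt [-0. -0. -1.] yaw 82.0 spin 0.0 dp [ -1.4  -1.  175.2] q6 -1.51 op 0.0599 F [-0.1  0.2  0.5] gf 0
spanner 763 ((494.1253356933594, -433.30224609375), (169.4456787109375, 40.44743347167969), 0.2250218391418457)
```

Request:
move_arm --increments '[{"grip":60,"dp":[-2,-2.3,40],"spin":-0.5},{"grip":60,"dp":[0,0,40],"spin":0},{"grip":60,"dp":[0,0,40],"spin":0},{"grip":60,"dp":[0,0,30],"spin":0},{"grip":60,"dp":[0,0,15],"spin":0},{"grip":60,"dp":[0,0,10],"spin":0},{"grip":60,"dp":[0,0,0],"spin":0},{"grip":10,"dp":[0,0,0],"spin":0},{"grip":10,"dp":[0,0,0],"spin":0},{"grip":10,"dp":[0,0,0],"spin":0},{"grip":10,"dp":[0,0,0],"spin":0},{"grip":10,"dp":[0,0,0],"spin":0},{"grip":10,"dp":[0,0,-20],"spin":0},{"grip":10,"dp":[0,0,-40],"spin":-3.3},{"grip":10,"dp":[0,0,-40],"spin":-3.3},{"grip":10,"dp":[0,0,-40],"spin":-3.3},{"grip":10,"dp":[0,0,-35],"spin":0},{"grip":10,"dp":[0,0,0],"spin":0}]'

```text
clock: 10.7
eef_pos: [0.3959, 0.0043, 0.2018]
tcp_rot: [-0.065, 3.133, -0.001]
force: [-0.2, 0.3, -0.9]
opening: 0.0229
grasp_force: 49.6
```

```bash
python3 - <<'E'
from h import *
go(.459,-.356,.20,93)
E
```

```text
clk 10.70 pos [0.3959 0.0043 0.2018] tilt [ 0.008 -0.001 -1.   ] yaw 92.4 spin -0.6 dp [ -44.2 -363.1    1.8] q6 -1.69 op 0.0229 F [-0.2  0.3 -0.9] gf 50
```

Request:
move_arm --increments '[{"grip":10,"dp":[-4.4,-36.3,0],"spin":-0.6},{"grip":10,"dp":[-4.4,-36.3,0],"spin":0},{"grip":10,"dp":[-4.4,-36.3,0],"spin":0},{"grip":10,"dp":[-4.4,-36.3,0],"spin":0},{"grip":10,"dp":[-4.4,-36.3,0],"spin":0},{"grip":10,"dp":[-4.4,-36.3,0],"spin":0},{"grip":10,"dp":[-4.4,-36.3,0],"spin":0},{"grip":10,"dp":[-4.4,-36.3,0],"spin":0},{"grip":10,"dp":[-4.4,-36.3,0],"spin":0},{"grip":10,"dp":[-4.4,-36.3,0],"spin":0},{"grip":10,"dp":[0,0,0],"spin":0},{"grip":10,"dp":[0,0,40],"spin":0},{"grip":10,"dp":[0,0,40],"spin":0},{"grip":10,"dp":[0,0,40],"spin":0},{"grip":10,"dp":[0,0,25],"spin":0},{"grip":10,"dp":[0,0,10],"spin":0},{"grip":10,"dp":[0,0,0],"spin":0},{"grip":10,"dp":[0,0,0],"spin":0}]'

```text
clock: 12.5
eef_pos: [0.4572, -0.3561, 0.0435]
tcp_rot: [-0.081, 3.139, -0.002]
force: [-0.2, 0.5, -0.7]
opening: 0.0231
grasp_force: 49.8
```

```bash
python3 - <<'E'
from h import *
go(.457,-.357,.028,93)
E
```

```text
clk 12.50 pos [ 0.4572 -0.3561  0.0435] tilt [ 0.001 -0.001 -1.   ] yaw 93.0 spin -0.0 dp [ 0.2 -0.9 15.5] q6 -2.35 op 0.0231 F [-0.2  0.5 -0.7] gf 50
```

Request:
move_arm --increments '[{"grip":10,"dp":[0,0,10],"spin":0},{"grip":10,"dp":[0,0,4],"spin":0},{"grip":10,"dp":[0,0,0],"spin":0},{"grip":40,"dp":[0,0,0],"spin":0},{"grip":40,"dp":[0,0,0],"spin":0},{"grip":40,"dp":[0,0,0],"spin":0},{"grip":40,"dp":[0,0,-20],"spin":0},{"grip":40,"dp":[0,0,-35],"spin":0},{"grip":40,"dp":[0,0,-40],"spin":0},{"grip":80,"dp":[0,0,-40],"spin":0},{"grip":80,"dp":[0,0,-40],"spin":0},{"grip":80,"dp":[0,0,0],"spin":0}]'

```text
clock: 13.7
eef_pos: [0.4581, -0.3571, 0.2093]
tcp_rot: [-0.081, 3.134, -0.01]
force: [0.3, -0.7, 0.1]
opening: 0.0795
grasp_force: 0.0
```

```bash
python3 - <<'E'
from h import *
go(.430,-.162,.2,93)
E
```

```text
clk 13.70 pos [ 0.4581 -0.3571  0.2093] tilt [ 0.007 -0.006 -1.   ] yaw 93.0 spin -0.0 dp [ 17.8 196.3   9.3] q6 -2.35 op 0.0795 F [ 0.3 -0.7  0.1] gf 0
```

Request:
move_arm --increments '[{"grip":80,"dp":[3,32.7,0],"spin":0},{"grip":80,"dp":[3,32.7,0],"spin":0},{"grip":80,"dp":[3,32.7,0],"spin":0},{"grip":80,"dp":[3,32.7,0],"spin":0},{"grip":80,"dp":[3,32.7,0],"spin":0},{"grip":80,"dp":[3,32.7,0],"spin":0},{"grip":80,"dp":[0,0,0],"spin":-6.2},{"grip":80,"dp":[0,0,0],"spin":-6.2},{"grip":80,"dp":[0,0,0],"spin":-6.2},{"grip":80,"dp":[0,0,0],"spin":0},{"grip":80,"dp":[0,0,0],"spin":0}]'

```text
clock: 14.8
eef_pos: [0.4285, -0.1609, 0.2031]
tcp_rot: [0.583, -3.087, -0.0]
force: [0.3, 0.2, -0.4]
opening: 0.08
grasp_force: 0.0
```

```bash
python3 - <<'E'
from h import *
im,d,c,W=cam('wrist');P=cloud(d,c,W)
z=P[...,2];m=((z>.034)&(z<.046)&(abs(P[...,0]-.43)<.1)&(abs(P[...,1]+.162)<.1)).astype(np.uint8)
n,l,st,ce=cv2.connectedComponentsWithStats(m);k=1+np.argmax(st[1:,4]);print(st[k])
q=P[l==k][:,:2];print(cv2.minAreaRect((q*1000).astype(np.float32)))
go(.430,-.162,.028,111.5)
im,d,c,W=cam('top');cv2.imwrite('pics/t2.png',im[200:350,430:570])
E
```

```text
[ 291  143   58  148 8013]
((428.096435546875, -163.89291381835938), (123.10011291503906, 44.10590362548828), 21.21467399597168)
clk 14.85 pos [ 0.4285 -0.1609  0.2031] tilt [-0.  0. -1.] yaw 111.4 spin -0.1 dp [ -1.   -1.6 175.1] q6 -2.38 op 0.0798 F [-0.   0.1  0.4] gf 0
```

Request:
move_arm --increments '[{"grip":80,"dp":[1.4,-2.7,40],"spin":0},{"grip":80,"dp":[0,0,40],"spin":0},{"grip":80,"dp":[0,0,40],"spin":0},{"grip":80,"dp":[0,0,30],"spin":0},{"grip":80,"dp":[0,0,17],"spin":0},{"grip":80,"dp":[0,0,10],"spin":0},{"grip":80,"dp":[0,0,0],"spin":0},{"grip":25,"dp":[0,0,0],"spin":0},{"grip":25,"dp":[0,0,0],"spin":0},{"grip":25,"dp":[0,0,0],"spin":0},{"grip":25,"dp":[0,0,0],"spin":0},{"grip":25,"dp":[0,0,0],"spin":0},{"grip":25,"dp":[0,0,-20],"spin":0},{"grip":25,"dp":[0,0,-40],"spin":0},{"grip":25,"dp":[0,0,-40],"spin":5},{"grip":25,"dp":[0,0,-40],"spin":5},{"grip":25,"dp":[0,0,-35],"spin":5},{"grip":25,"dp":[0,0,0],"spin":0}]'

```text
clock: 16.7
eef_pos: [0.4297, -0.1645, 0.2062]
tcp_rot: [-0.175, 3.129, -0.006]
force: [-0.0, 0.1, -1.8]
opening: 0.0433
grasp_force: 51.1
```

```bash
python3 - <<'E'
from h import *
go(.515,.408,.2,96.5)
E
```

```text
clk 16.70 pos [ 0.4297 -0.1645  0.2062] tilt [ 0.008 -0.004 -1.   ] yaw 96.4 spin -0.1 dp [-149.6  559.2    6.2] q6 -2.13 op 0.0433 F [-0.   0.1 -1.8] gf 51
```

View pics/t2.png

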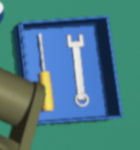

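The crop shows the screwdriver (45,75) and spanner (78,70) lying flat, side by side in the blue crate. The housing goes to the green crate.

Request:
move_arm --increments '[{"grip":25,"dp":[-10,37.3,0],"spin":0},{"grip":25,"dp":[-10,37.3,0],"spin":0},{"grip":25,"dp":[-10,37.3,0],"spin":0},{"grip":25,"dp":[-10,37.3,0],"spin":0},{"grip":25,"dp":[-10,37.3,0],"spin":0},{"grip":25,"dp":[-10,37.3,0],"spin":0},{"grip":25,"dp":[-10,37.3,0],"spin":0},{"grip":25,"dp":[-10,37.3,0],"spin":0},{"grip":25,"dp":[-10,37.3,0],"spin":0},{"grip":25,"dp":[-10,37.3,0],"spin":0},{"grip":25,"dp":[-10,37.3,0],"spin":0},{"grip":25,"dp":[-10,37.3,0],"spin":0},{"grip":25,"dp":[-10,37.3,0],"spin":0},{"grip":25,"dp":[-10,37.3,0],"spin":0},{"grip":25,"dp":[-10,37.3,0],"spin":0},{"grip":25,"dp":[0,0,0],"spin":0},{"grip":25,"dp":[0,0,40],"spin":0},{"grip":25,"dp":[0,0,40],"spin":0},{"grip":25,"dp":[0,0,0],"spin":0}]'

```text
clock: 18.6
eef_pos: [0.5111, 0.4071, 0.1151]
tcp_rot: [0.18, -3.128, 0.009]
force: [-0.7, -1.0, -1.3]
opening: 0.0431
grasp_force: 51.3
```

```bash
python3 - <<'E'
from h import *
go(.515,.408,.034,96.5)
im,d,c,W=cam('wrist');P=cloud(d,c,W);hsv=cv2.cvtColor(im,cv2.COLOR_BGR2HSV)
g=(hsv[...,0]>50)&(hsv[...,0]<75)&(hsv[...,1]>100)&(P[...,2]>.062)&(P[...,2]<.08)&(P[...,1]>.28)
q=P[g][:,:2];print(g.sum(),cv2.minAreaRect((q*1000).astype(np.float32)))
E
```

```text
clk 18.60 pos [0.5111 0.4071 0.1151] tilt [-0.008 -0.006 -1.   ] yaw 96.6 spin 0.1 dp [-3.9  0.5 81.1] q6 -1.07 op 0.0431 F [-0.7 -1.  -1.3] gf 51
18747 ((514.1585693359375, 412.1923828125), (229.58033752441406, 200.8596649169922), 6.514399528503418)
```

Request:
move_arm --increments '[{"grip":25,"dp":[-3,5,35],"spin":0},{"grip":25,"dp":[0,0,25],"spin":0},{"grip":25,"dp":[0,0,12],"spin":0},{"grip":25,"dp":[0,0,5],"spin":0},{"grip":25,"dp":[0,0,0],"spin":0},{"grip":25,"dp":[0,0,0],"spin":0}]'

```text
clock: 19.25
eef_pos: [0.5164, 0.4148, 0.0461]
tcp_rot: [-0.18, 3.134, 0.002]
force: [0.4, 0.9, -0.8]
opening: 0.0433
grasp_force: 51.4
```

```bash
python3 - <<'E'
from h import *
go(.515,.411,.034,96.5)
E
```

```text
clk 19.25 pos [0.5164 0.4148 0.0461] tilt [ 0.002  0.001 -1.   ] yaw 96.6 spin 0.1 dp [ 1.8 -3.6 12.1] q6 -1.06 op 0.0433 F [ 0.4  0.9 -0.8] gf 51
```

Request:
move_arm --increments '[{"grip":25,"dp":[0,0,8],"spin":0},{"grip":25,"dp":[0,0,4],"spin":0},{"grip":25,"dp":[0,0,0],"spin":0},{"grip":68,"dp":[0,0,0],"spin":0},{"grip":68,"dp":[0,0,0],"spin":0},{"grip":68,"dp":[0,0,0],"spin":0},{"grip":68,"dp":[0,0,-20],"spin":0},{"grip":68,"dp":[0,0,-35],"spin":0},{"grip":68,"dp":[0,0,-40],"spin":0},{"grip":50,"dp":[0,0,-40],"spin":0},{"grip":50,"dp":[0,0,-40],"spin":0},{"grip":50,"dp":[0,0,-40],"spin":0},{"grip":50,"dp":[0,0,0],"spin":0}]'

```text
clock: 20.55
eef_pos: [0.5168, 0.4152, 0.2539]
tcp_rot: [-0.179, 3.128, 0.008]
force: [0.2, -0.5, 0.3]
opening: 0.0498
grasp_force: 0.0
```

```bash
python3 - <<'E'
from h import *
for n in('top','scene'):
    im,d,c,W=cam(n);cv2.imwrite(f'pics/{n}3.png',im);np.savez(n+'3.npz',im=im,d=d,W=W,c=[c[k] for k in('fx','fy','cx','cy')])
    P=cloud(d,c,W);H,S,V=[a.astype(int) for a in cv2.split(cv2.cvtColor(im,cv2.COLOR_BGR2HSV))]
    box=(abs(P[...,0]-.68)<.17)&(abs(P[...,1]+.03)<.17)
    f=box&(S<80)&(V>110)&(P[...,2]>.035)&(P[...,2]<.17);q=P[f]
    for _ in range(6):
        mu=np.median(q,0);m2=q.mean(0);nn=np.linalg.svd(q-m2,full_matrices=0)[2][2];nn*=np.sign(nn[2]);q=q[abs((q-m2)@nn)<.005]
    print(n,'normal',nn.round(4),'off',(nn@m2).round(4),len(q),'tilt',np.degrees(np.arccos(nn[2])),'yaw',np.degrees(np.arctan2(-nn[1],-nn[0])))
    y=box&(H>18)&(H<35)&(S>110)&(P[...,2]>.262)&(P[...,2]<.29);b=P[y]
    r=cv2.minAreaRect((b[:,:2]*1000).astype(np.float32));print('hoop rect',r,b[:,2].mean())
    # white dial: project rays to the plane
    def pl(mask,off=0):
        v,u=np.nonzero(mask);r=np.stack([(u-c['cx'])/c['fx'],(v-c['cy'])/c['fy'],np.ones(len(u))],1)@W[:3,:3].T;o=W[:3,3]
        return o+r*((nn@m2+off-nn@o)/(r@nn))[:,None]
    white=box&(S>15)&(S<80)&(V>150)&(abs((P-m2)@nn)<.012)
    ex=np.array([-nn[0],-nn[1],0]);ex/=np.linalg.norm(ex);ey=np.cross([0,0,1],ex);es=np.cross(ey,nn) # es: up slope
    print('es',es.round(3))
    for nm,mk in(('white',white),('marker',box&(H<18)&(H>8)&(S>140)&(V>150)&(P[...,2]>.03)&(abs((P-m2)@nn)<.012))):
        mk=mk.astype(np.uint8);nl,l,st,ce=cv2.connectedComponentsWithStats(mk);k=1+np.argmax(st[1:,4])
        hull=cv2.convexHull(np.argwhere(l==k)[:,::-1].astype(np.int32));hm=np.zeros_like(mk);cv2.drawContours(hm,[hull],-1,1,-1)
        p=pl(hm if nm=='white' else l==k,0)
        ab=np.c_[(p-m2)@ey,(p-m2)@es]
        (cx,cy),rr=cv2.minEnclosingCircle((ab*1000).astype(np.float32));rc=cv2.minAreaRect((ab*1000).astype(np.float32))
        mm=ab.mean(0);print(nm,st[k],'mean',(m2+mm[0]*ey+mm[1]*es).round(4),'circ',(m2+cx/1e3*ey+cy/1e3*es).round(4),rr,'rect',rc)
    hd=box&((H<8)|(H>172))&(S>130)&(V>80)&((P-m2)@nn>.02)&((P-m2)@nn<.06)
    p=P[hd];h=(p-m2)@nn;p=p[h>np.percentile(h,50)-.006];h=(p-m2)@nn;ab=np.c_[(p-m2)@ey,(p-m2)@es];rc=cv2.minAreaRect((ab*1000).astype(np.float32));cc=np.array(rc[0])/1e3
    print('handle',len(p),'h',h.mean().round(4),'rect',rc,'ctr',(m2+cc[0]*ey+cc[1]*es).round(4))
E
```

```text
top normal [-0.5536  0.1347  0.8218] off -0.2931 5986 tilt 34.736811020464344 yaw -13.677639082637226
hoop rect ((717.2651977539062, -40.356101989746094), (195.6890869140625, 90.83900451660156), 76.14148712158203) 0.2791280751776736
es [ 0.798 -0.194  0.57 ]
white [ 292  161   85   71 4111] mean [ 0.6593 -0.0262  0.0918] circ [ 0.6662 -0.0274  0.0966] 96.99501037597656 rect ((2.298858642578125, -19.54828643798828), (192.176513671875, 157.1116180419922), 0.4072696566581726)
marker [298 202   9   7  44] mean [0.6447 0.0439 0.0705] circ [0.6449 0.0437 0.0706] 10.794815063476562 rect ((66.83941650390625, -48.28205108642578), (11.91775894165039, 21.514421463012695), 54.434715270996094)
handle 171 h 0.043 rect ((3.120784044265747, -2.2648391723632812), (14.817821502685547, 86.42869567871094), 9.218393325805664) ctr [ 0.6664 -0.0273  0.0967]
scene normal [-0.5499  0.1234  0.8261] off -0.2882 1618 tilt 34.302043775025716 yaw -12.645699920678123
hoop rect ((718.6397094726562, -41.36334991455078), (195.095947265625, 92.71147155761719), 76.34303283691406) 0.2798970507665613
es [ 0.806 -0.181  0.564]
white [246 271  32  30 505] mean [ 0.6926 -0.0725  0.123 ] circ [ 0.6852 -0.0701  0.1177] 63.631439208984375 rect ((-70.12650299072266, 30.853347778320312), (122.97762298583984, 73.56873321533203), 45.928497314453125)
marker [310 298  11   6  33] mean [0.6443 0.0412 0.0739] circ [0.6441 0.0404 0.0739] 12.977296829223633 rect ((36.52543258666992, -51.23996353149414), (16.2208309173584, 25.555700302124023), 53.919612884521484)
handle 130 h 0.0386 rect ((-24.36069679260254, -9.58447265625), (14.397686004638672, 90.95043182373047), 9.152060508728027) ctr [ 0.6646 -0.0265  0.0975]
```

View pics/scene3.png

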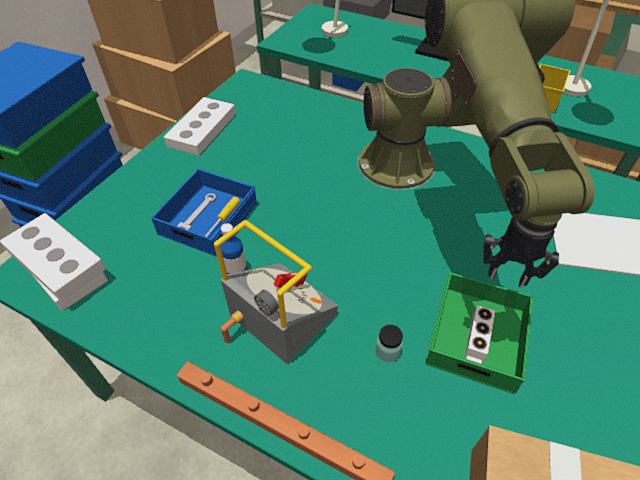

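The scene view shows the housing flat in the green crate at (481,332) and the spanner and screwdriver in the blue one. The jar and bottle have not moved.

The moves allow no tilt, so I will push the handle with shut, vertical fingers from its robot side. They stay in front of the hoop bar.

```bash
cat >> h.py <<'E'
C=np.array([.668,-.028,.098]);ps=np.radians(-13.8);EX=np.array([np.cos(ps),np.sin(ps),0]);EY=np.array([-np.sin(ps),np.cos(ps),0])
def con():
    s=arm.sense();r=(s['eef_pos']-C)*1000;print('clk %.2f'%s['clock'],'tool at ey %.1f ex %.1f'%(r@EY,r@EX),'z %.1f'%(s['eef_pos'][2]*1000),'F',np.round(s['force'],1),'op %.4f'%s['opening'])
E
python3 - <<'E'
from h import *
p=C-.030*EY-.069*EX;go(p[0],p[1],.25,76.2)
E
```

```text
clk 20.65 pos [0.5158 0.4144 0.2479] tilt [ 0.001  0.001 -1.   ] yaw 96.6 spin 20.4 dp [-184.3 -423.4   -2.1] q6 -1.06 op 0.0498 F [-0.8  0.  -0.1] gf 0
```

Request:
move_arm --increments '[{"grip":20,"dp":[0,0,0],"spin":6.8},{"grip":0,"dp":[0,0,0],"spin":6.8},{"grip":0,"dp":[0,0,0],"spin":6.8},{"grip":0,"dp":[-15.4,-35.3,0],"spin":0},{"grip":0,"dp":[-15.4,-35.3,0],"spin":0},{"grip":0,"dp":[-15.4,-35.3,0],"spin":0},{"grip":0,"dp":[-15.4,-35.3,0],"spin":0},{"grip":0,"dp":[-15.4,-35.3,0],"spin":0},{"grip":0,"dp":[-15.4,-35.3,0],"spin":0},{"grip":0,"dp":[-15.4,-35.3,0],"spin":0},{"grip":0,"dp":[-15.4,-35.3,0],"spin":0},{"grip":0,"dp":[-15.4,-35.3,0],"spin":0},{"grip":0,"dp":[-15.4,-35.3,0],"spin":0},{"grip":0,"dp":[-15.4,-35.3,0],"spin":0},{"grip":0,"dp":[-15.4,-35.3,0],"spin":0},{"grip":0,"dp":[0,0,0],"spin":0},{"grip":0,"dp":[0,0,0],"spin":0}]'

```text
clock: 22.35
eef_pos: [0.5935, -0.0416, 0.2458]
tcp_rot: [-0.38, -3.116, -0.0]
force: [0.1, 0.0, -0.5]
opening: -0.0001
grasp_force: 0.0
```

```bash
cat >> h.py <<'E'
def dial(n):
    im,d,c,W=cam(n);P=cloud(d,c,W);H,S,V=[a.astype(int) for a in cv2.split(cv2.cvtColor(im,cv2.COLOR_BGR2HSV))]
    N=np.array([-np.sin(np.radians(35))*EX[0],-np.sin(np.radians(35))*EX[1],np.cos(np.radians(35))]);ES=np.cross(EY,N)
    h=(P-C)@N;box=(np.linalg.norm(P-C,axis=2)<.13)
    a,b=(P-C)@EY*1000,(P-C)@ES*1000
    m=box&((H<8)|(H>172))&(S>130)&(V>80)&(h>.03)&(h<.055)
    if m.sum()>20:
        rc=cv2.minAreaRect(np.c_[a[m],b[m]].astype(np.float32));p=np.c_[a[m],b[m]];w,E=np.linalg.eigh(np.cov(p.T));e=E[:,1]*-np.sign(E[1,1])
        print(n,'handle',m.sum(),'h',h[m].mean().round(4),'ang pca %.1f'%np.degrees(np.arctan2(e[0],-e[1])),'mean',p.mean(0).round(1),'rect',np.round(rc[0],1),np.round(rc[1],1),round(rc[2],1))
    m=box&(H<18)&(H>8)&(S>140)&(V>120)&(abs(h)<.012)
    v,u=np.nonzero(m);r=np.stack([(u-c['cx'])/c['fx'],(v-c['cy'])/c['fy'],np.ones(len(u))],1)@W[:3,:3].T;o=W[:3,3]
    if len(u)>10:
        q=o+r*((N@C+.003-N@o)/(r@N))[:,None]-C;ma,mb=q@EY*1e3,q@ES*1e3
        print(n,'marker',len(u),'at',ma.mean().round(1),mb.mean().round(1),'r %.1f ang %.1f'%(np.hypot(ma.mean(),mb.mean()),np.degrees(np.arctan2(ma.mean(),-mb.mean()))))
    return im
E
python3 - <<'E'
from h import *
con()
for n in('wrist','scene','top'): cv2.imwrite(f'pics/d_{n}.png',dial(n))
E
```

```text
clk 22.35 tool at ey -31.0 ex -69.1 z 245.8 F [ 0.1  0.  -0.5] op -0.0001
wrist handle 1548 h 0.0439 ang pca 3.8 mean [ 0.1 -8.4] rect [-0.1 -7.8] [15.4 83.6] 8.0
wrist marker 460 at 63.2 -47.4 r 79.0 ang 53.2
scene handle 136 h 0.0402 ang pca 8.8 mean [-0.1 16.8] rect [-0.5 -2.7] [17.3 93.5] 8.0
scene marker 35 at 61.8 -46.3 r 77.3 ang 53.2
top marker 40 at 65.3 -47.6 r 80.8 ang 53.9
```

View pics/d_wrist.png

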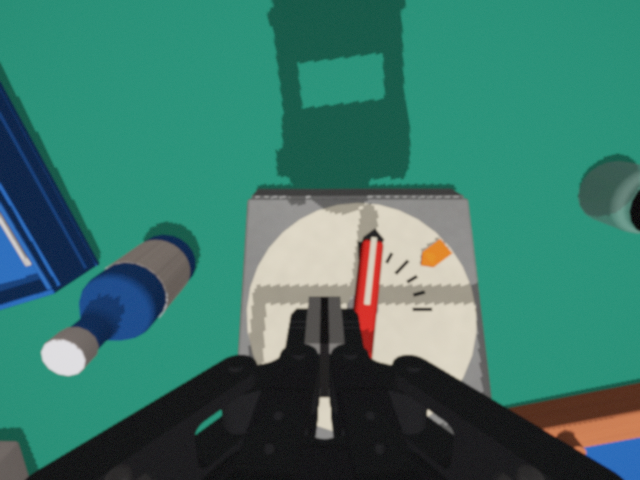

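The wrist view shows the handle with its tip at (373,237), the marker at (435,253) (53.2°), and the shut fingertips at (325,320) to the right of the handle. I descend beside the handle and push.

Request:
move_arm --increments '[{"grip":0,"dp":[0,0,40],"spin":0},{"grip":0,"dp":[0,0,40],"spin":0},{"grip":0,"dp":[0,0,30],"spin":0},{"grip":0,"dp":[0,0,18],"spin":0},{"grip":0,"dp":[0,0,6],"spin":0},{"grip":0,"dp":[0,0,0],"spin":0},{"grip":0,"dp":[0,5,0],"spin":0},{"grip":0,"dp":[0,5,0],"spin":0},{"grip":0,"dp":[0,5,0],"spin":0},{"grip":0,"dp":[0,5,0],"spin":0},{"grip":0,"dp":[0,5,0],"spin":0},{"grip":0,"dp":[0,5,0],"spin":0},{"grip":0,"dp":[0,0,0],"spin":0},{"grip":0,"dp":[0,0,0],"spin":0}]'

```text
clock: 23.9
eef_pos: [0.601, -0.0117, 0.1132]
tcp_rot: [-0.378, -3.119, -0.0]
force: [-1.7, -0.4, 0.2]
opening: -0.0
grasp_force: 0.1
```

```bash
python3 - <<'E'
from h import *
con()
for n in('wrist','scene'): dial(n)
E
```

```text
clk 23.90 tool at ey -0.2 ex -69.0 z 113.2 F [-1.7 -0.4  0.2] op -0.0000
wrist handle 392 h 0.0425 ang pca 41.6 mean [  1.5 -18.2] rect [ 10.1 -27.7] [ 7.5 39.1] 39.9
wrist marker 1412 at 63.4 -47.4 r 79.2 ang 53.2
scene handle 185 h 0.0394 ang pca 28.9 mean [0.  8.7] rect [ 3.6 -0.5] [15.6 91.9] 28.0
scene marker 33 at 61.2 -46.2 r 76.6 ang 53.0
```

Request:
move_arm --increments '[{"grip":0,"dp":[-2.5,4,0],"spin":0},{"grip":0,"dp":[-2.5,4,0],"spin":0},{"grip":0,"dp":[-1,2,0],"spin":0},{"grip":0,"dp":[0,0,0],"spin":0},{"grip":0,"dp":[0,0,0],"spin":0}]'

```text
clock: 24.5
eef_pos: [0.6094, -0.0036, 0.1132]
tcp_rot: [0.378, 3.118, 0.0]
force: [-0.4, -0.3, -0.1]
opening: -0.0
grasp_force: 0.3
```

```bash
python3 - <<'E'
from h import *
con()
for n in('wrist','scene'): cv2.imwrite(f'pics/e_{n}.png',dial(n))
E
```

```text
clk 24.50 tool at ey 9.7 ex -62.7 z 113.2 F [-0.4 -0.3 -0.1] op -0.0000
wrist handle 270 h 0.0443 ang pca 13.5 mean [ 10.6 -17.4] rect [ 16.  -24.9] [10.5 35.1] 29.3
wrist marker 1464 at 63.1 -47.1 r 78.7 ang 53.3
scene handle 209 h 0.0391 ang pca 43.7 mean [1.3 5.8] rect [3.3 0.7] [15.  89.5] 43.5
scene marker 33 at 61.7 -46.1 r 77.0 ang 53.2
```

Request:
move_arm --increments '[{"grip":0,"dp":[-2,2.8,0],"spin":0},{"grip":0,"dp":[-1.8,2.6,0],"spin":0},{"grip":0,"dp":[0,0,0],"spin":0},{"grip":0,"dp":[0,0,0],"spin":0}]'

```text
clock: 25.0
eef_pos: [0.6144, 0.0008, 0.1133]
tcp_rot: [0.378, 3.118, 0.0]
force: [-1.7, -0.2, 1.5]
opening: 0.0004
grasp_force: 0.8
```

```bash
python3 - <<'E'
from h import *
con()
for n in('wrist','scene'): cv2.imwrite(f'pics/f_{n}.png',dial(n))
E
```

```text
clk 25.00 tool at ey 15.1 ex -58.9 z 113.3 F [-1.7 -0.2  1.5] op 0.0004
wrist handle 319 h 0.0443 ang pca -1.2 mean [ 15.6 -11.2] rect [ 15.2 -12.6] [14.4  5.9] 89.0
wrist marker 1400 at 63.2 -47.3 r 78.9 ang 53.2
scene handle 214 h 0.0394 ang pca 52.0 mean [1.3 6. ] rect [ 3.1 -0.6] [17.1 87.1] 50.8
scene marker 34 at 62.0 -46.1 r 77.3 ang 53.4
```

View pics/f_wrist.png

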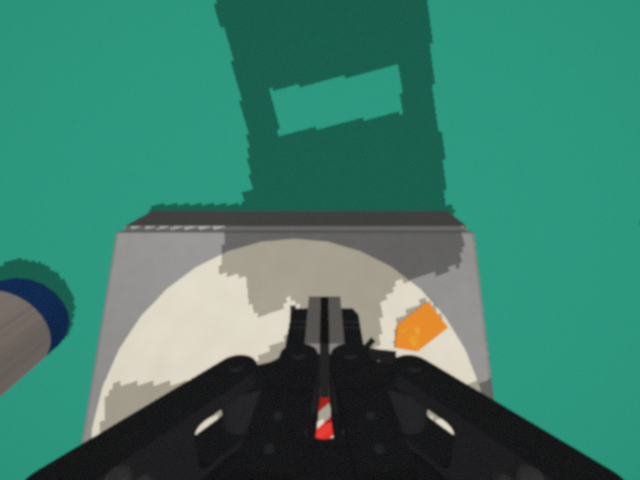

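The wrist view shows the pointer just meeting the marker at (410,335), with fingers hiding most of the handle. I retreat for an accurate reading.

Request:
move_arm --increments '[{"grip":0,"dp":[8,-12,0],"spin":0},{"grip":0,"dp":[15,-20,-5],"spin":0},{"grip":0,"dp":[10,-20,-35],"spin":0},{"grip":0,"dp":[10,-10,-40],"spin":0},{"grip":0,"dp":[0,0,-40],"spin":0},{"grip":0,"dp":[0,0,-20],"spin":0},{"grip":0,"dp":[0,0,0],"spin":0},{"grip":0,"dp":[0,0,0],"spin":0}]'

```text
clock: 25.9
eef_pos: [0.5576, -0.0493, 0.2528]
tcp_rot: [0.379, 3.119, 0.0]
force: [-1.1, -0.8, 0.3]
opening: -0.0001
grasp_force: 0.0
```

```bash
python3 - <<'E'
from h import *
con()
for n in('wrist','scene','top'): cv2.imwrite(f'pics/g_{n}.png',dial(n))
E
```

```text
clk 25.90 tool at ey -47.0 ex -102.1 z 252.8 F [-1.1 -0.8  0.3] op -0.0001
wrist handle 1259 h 0.0439 ang pca 50.9 mean [ 7.7 -9.1] rect [ 10.8 -11. ] [15.4 65.4] 51.6
wrist marker 385 at 63.5 -48.1 r 79.7 ang 52.9
scene handle 220 h 0.0391 ang pca 52.4 mean [1.5 6. ] rect [3.3 0.4] [17.6 87.8] 52.8
scene marker 33 at 61.7 -46.1 r 77.0 ang 53.2
top marker 46 at 64.1 -47.0 r 79.5 ang 53.7
```

View pics/g_wrist.png

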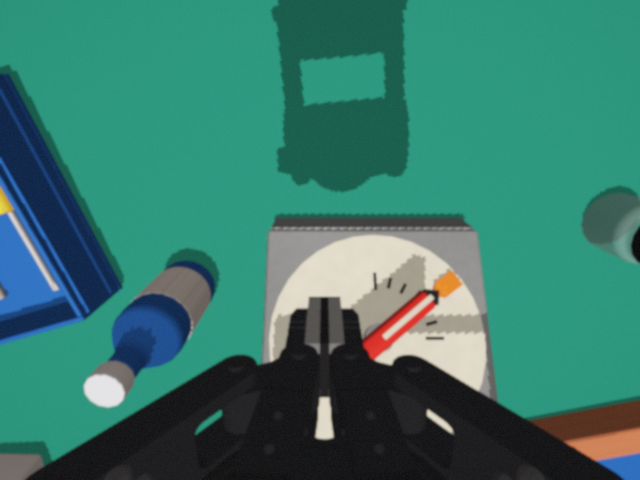

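The handle reads about 52° and the marker about 53.5°. I move sideways so the whole handle is visible and compare again.

Request:
move_arm --increments '[{"grip":0,"dp":[0,-35,-15],"spin":0},{"grip":0,"dp":[0,-35,-15],"spin":0},{"grip":0,"dp":[0,0,0],"spin":0},{"grip":0,"dp":[0,0,0],"spin":0}]'

```text
clock: 26.45
eef_pos: [0.5408, -0.1176, 0.2825]
tcp_rot: [-0.38, -3.118, -0.001]
force: [-0.4, -0.8, -1.2]
opening: 0.0002
grasp_force: 0.0
```

```bash
python3 - <<'E'
from h import *
con()
for n in('wrist','top'):
  for k in range(2): im=dial(n)
im,d,c,W=cam('wrist');P=cloud(d,c,W);H,S,V=[a.astype(int) for a in cv2.split(cv2.cvtColor(im,cv2.COLOR_BGR2HSV))]
N=np.r_[-np.sin(np.radians(35))*EX[:2],np.cos(np.radians(35))];ES=np.cross(EY,N);D=P-C
h=D@N;a=D@EY*1e3;b=D@ES*1e3
m=(h>.036)&(h<.05)&(np.hypot(a,b)<70)
n,l,st,_=cv2.connectedComponentsWithStats(m.astype(np.uint8));k=1+np.argmax(st[1:,4]);m=l==k
p=np.c_[a[m],b[m]];th=np.radians(52.);hd=np.array([np.sin(th),-np.cos(th)]);cd=np.array([np.cos(th),np.sin(th)])
t,s=p@hd,p@cd;print('extent along',t.min(),t.max())
T=np.arange(-36,40,4);mid=[(s[abs(t-x)<2].max()+s[abs(t-x)<2].min())/2 for x in T]
f=np.polyfit(T,mid,1);print('handle ang %.2f offset %.2f'%(52+np.degrees(np.arctan(f[0])),f[1]),np.round(mid,1));i=t.argmax();print('tip',p[i],'ang',np.degrees(np.arctan2(p[i][0],-p[i][1])))
m=(H<18)&(H>8)&(S>140)&(V>120)&(abs(h)<.012)&(np.hypot(a,b)<110);q=np.c_[a[m],b[m]];mu=q.mean(0);print('marker',mu,'axis offset along handle frame',mu@hd,mu@cd);print(cv2.minAreaRect(q.astype(np.float32)))
E
```

```text
clk 26.45 tool at ey -117.3 ex -102.2 z 282.5 F [-0.4 -0.8 -1.2] op 0.0002
wrist handle 1759 h 0.043 ang pca 50.9 mean [-4.3 -0.7] rect [ 2.3 -4.3] [16.  88.8] 51.7
wrist marker 254 at 65.3 -49.9 r 82.2 ang 52.6
wrist handle 1765 h 0.0429 ang pca 51.0 mean [-4.4 -0.6] rect [ 2.2 -4.3] [15.9 88.8] 51.8
wrist marker 247 at 65.3 -49.8 r 82.1 ang 52.7
top handle 245 h 0.0413 ang pca 54.5 mean [-1.8  5.4] rect [ 2.4 -0.8] [17.3 85.3] 52.4
top marker 46 at 64.1 -47.0 r 79.5 ang 53.7
top handle 251 h 0.0413 ang pca 54.5 mean [-1.5  5.4] rect [ 2.1 -1.2] [17.8 85.2] 51.5
top marker 44 at 64.3 -47.2 r 79.8 ang 53.7
extent along -39.91018944610012 56.901188510906216
handle ang 51.41 offset -1.73 [-1.2 -1.5 -1.4 -1.4 -1.5 -1.9 -1.6 -1.7 -1.6 -1.7 -1.9 -1.7 -1.8 -2.1
 -1.9 -1.8 -2.2 -1.9 -2.2]
tip [ 43.52208809 -36.71711806] ang 49.8475716531688
marker [ 64.61034124 -49.45725377] axis offset along handle frame 81.36256951193039 0.8052501985630585
((63.74380874633789, -48.08526611328125), (14.767269134521484, 21.35731315612793), 52.4864616394043)
```

Taken about the handle's true axis, the marker is at about 53.8° and the handle at about 51.6°. It needs a 2° nudge, so I return to just short of contact.

Request:
move_arm --increments '[{"grip":0,"dp":[-6,36,0],"spin":0},{"grip":0,"dp":[-6,36,0],"spin":0},{"grip":0,"dp":[-5,35.5,0],"spin":0},{"grip":0,"dp":[0,0,40],"spin":0},{"grip":0,"dp":[0,0,40],"spin":0},{"grip":0,"dp":[0,0,40],"spin":0},{"grip":0,"dp":[0,0,30],"spin":0},{"grip":0,"dp":[0,0,13],"spin":0},{"grip":0,"dp":[0,0,6],"spin":0},{"grip":0,"dp":[-8,7,0],"spin":0},{"grip":0,"dp":[-8,7,0],"spin":0},{"grip":0,"dp":[0,0,0],"spin":0},{"grip":0,"dp":[0,0,0],"spin":0}]'

```text
clock: 28.0
eef_pos: [0.6025, -0.007, 0.115]
tcp_rot: [0.378, 3.118, 0.0]
force: [0.9, -1.1, 0.9]
opening: -0.0
grasp_force: 0.0
```

```bash
python3 -c "
from h import *
con()"
```

```text
clk 28.00 tool at ey 4.8 ex -68.6 z 115.0 F [ 0.9 -1.1  0.9] op -0.0000
```

Request:
move_arm --increments '[{"grip":0,"dp":[-5,5,1.7],"spin":0},{"grip":0,"dp":[-3,3.5,0],"spin":0},{"grip":0,"dp":[-1.6,2,0],"spin":0},{"grip":0,"dp":[-1,1.1,0],"spin":0},{"grip":0,"dp":[0,0,0],"spin":0},{"grip":0,"dp":[0,0,0],"spin":0}]'

```text
clock: 28.6
eef_pos: [0.615, 0.0014, 0.1126]
tcp_rot: [-0.379, -3.119, 0.0]
force: [-1.3, -1.1, 0.7]
opening: 0.0002
grasp_force: 0.9
```

```bash
python3 -c "
from h import *
con();dial('scene');dial('scene')"
```

```text
clk 28.60 tool at ey 15.9 ex -58.5 z 112.6 F [-1.3 -1.1  0.7] op 0.0002
scene handle 217 h 0.039 ang pca 53.7 mean [1.5 5.9] rect [ 3. -0.] [17.6 88.4] 52.7
scene marker 34 at 61.5 -46.3 r 76.9 ang 53.0
scene handle 218 h 0.0391 ang pca 53.4 mean [2.2 5.5] rect [3.8 0.8] [18.2 88.3] 50.2
scene marker 34 at 61.5 -46.3 r 76.9 ang 53.0
```

Request:
move_arm --increments '[{"grip":0,"dp":[-0.5,0.6,0],"spin":0},{"grip":0,"dp":[0,0,0],"spin":0},{"grip":0,"dp":[0,0,0],"spin":0},{"grip":0,"dp":[8,-12,0],"spin":0},{"grip":0,"dp":[15,-20,-5],"spin":0},{"grip":0,"dp":[10,-20,-35],"spin":0},{"grip":0,"dp":[10,-10,-40],"spin":0},{"grip":0,"dp":[0,-35,-40],"spin":0},{"grip":0,"dp":[0,-35,-45],"spin":0},{"grip":0,"dp":[0,0,0],"spin":0},{"grip":0,"dp":[0,0,0],"spin":0}]'

```text
clock: 29.8
eef_pos: [0.544, -0.1101, 0.2702]
tcp_rot: [0.38, 3.117, 0.0]
force: [-0.6, 0.2, -0.8]
opening: -0.0003
grasp_force: 0.0
```

```bash
python3 - <<'E'
from h import *
con();dial('top');dial('scene')
for _ in range(2):
    im,d,c,W=cam('wrist');P=cloud(d,c,W);H,S,V=[a.astype(int) for a in cv2.split(cv2.cvtColor(im,cv2.COLOR_BGR2HSV))]
    N=np.r_[-np.sin(np.radians(35))*EX[:2],np.cos(np.radians(35))];ES=np.cross(EY,N);D=P-C
    h=D@N;a=D@EY*1e3;b=D@ES*1e3
    m=(h>.036)&(h<.05)&(np.hypot(a,b)<70)
    n,l,st,_=cv2.connectedComponentsWithStats(m.astype(np.uint8));k=1+np.argmax(st[1:,4]);m=l==k
    p=np.c_[a[m],b[m]];th=np.radians(52.);hd=np.array([np.sin(th),-np.cos(th)]);cd=np.array([np.cos(th),np.sin(th)])
    t,s=p@hd,p@cd
    T=np.arange(-36,40,4);mid=[(s[abs(t-x)<2].max()+s[abs(t-x)<2].min())/2 for x in T]
    f=np.polyfit(T,mid,1)
    m=(H<18)&(H>8)&(S>140)&(V>120)&(abs(h)<.012)&(np.hypot(a,b)<110);mu=np.c_[a[m],b[m]].mean(0)
    print('handle %.2f marker %.2f'%(52+np.degrees(np.arctan(f[0])),52+np.degrees(np.arctan2(mu@cd-f[1],mu@hd))),'offset',f[1],mu)
cv2.imwrite('pics/h_wrist.png',im)
E
```

```text
clk 29.80 tool at ey -109.3 ex -100.8 z 270.2 F [-0.6  0.2 -0.8] op -0.0003
top handle 246 h 0.0413 ang pca 56.8 mean [-1.5  5.2] rect [ 3.3 -1.2] [17.1 88. ] 53.6
top marker 46 at 64.1 -47.0 r 79.5 ang 53.7
scene handle 218 h 0.0391 ang pca 54.0 mean [2.1 5.6] rect [4.6 1.8] [14.5 88. ] 54.3
scene marker 32 at 61.5 -45.7 r 76.7 ang 53.4
handle 53.63 marker 53.63 offset -1.6853970570341557 [ 63.74920182 -49.04371744]
handle 53.63 marker 53.63 offset -1.6538339941406783 [ 63.90965308 -49.1117525 ]
```

View pics/h_wrist.png

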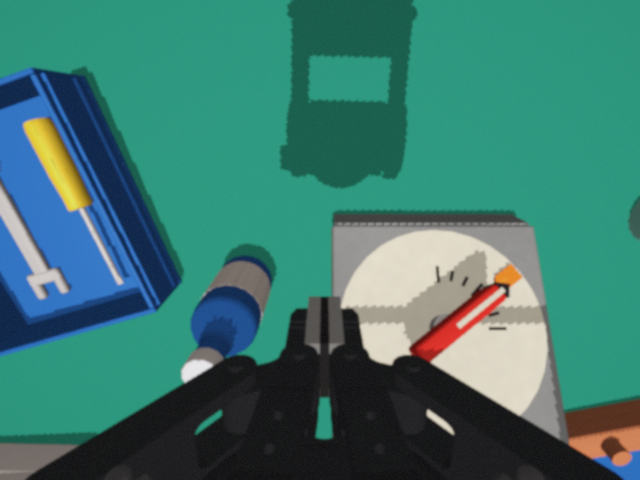

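The wrist view shows the black tip at (505,290) in line with the marker at (510,273), both at 53.6°. The tools lie flat in the blue crate and the robot is clear of everything, so I hand the job in.

```bash
python3 -c "
from h import *
print(arm.finish_job())"
```

```text
the job is handed in; nothing more can be done
None
```

The job is handed in: both tools lie flat in the blue crate, the housing lies flat in the green one, and the valve handle points at the set marker (both measured at 53.6°), at about 30 s on the clock with the robot touching nothing.

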